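# Tuck a flashing strip under a nest-box shingle

## Robot

A 6-joint arm with a two-finger parallel gripper is mounted at the origin on the work surface. World frame = base frame: x ahead of the robot, y to its left, z up, the work surface at z = 0. Lengths are in m, angles in rad, forces in N, time in s.
With the tool pointing down it reaches from about 0.3 to 0.75 m from the base axis. Payload 8.5 kg.
Tool frame: the origin (TCP) lies at the centre of the arm's flange, where the gripper is bolted on; the fingertips stand 166 mm ahead of it and the grasp point (between the pads) lies 147 mm ahead of it; z points along the fingers, y is the line along which they close (so a half turn about z gives the same grasp; the last joint's range is limited). The gripper opens to 88 mm and grips with 3 to 60 N. Pads are 18 mm wide; open, the fingers measure 123 mm over their backs; the gripper's body (75 mm by 187 mm) begins 45 mm behind the grasp point.
Start: joints at [1.075, 0.381, 1.297, -0, 1.464, -0.215], TCP at [0.152, 0.528, 0.405] pointing down, gripper open.
Joint ranges: [-3.11, 3.11], [-0.89, 2.33], [0.22, 2.48], [-1.42, 4.56], [0.17, 2.85], [-2.88, 2.88]. Speed limits (rad/s): [2.39, 2.39, 3.14, 3.14, 3.14, 3.14].

## Interface

Orientations are given as a unit quaternion [x, y, z, w].
In Python, from cell import get_state, snapshot, calibration, sign_off gives the robot as it stands.
- The arm moves only by the tool move_arm, never from a script. Its argument "moves" is text: rows parted by semicolons, each of 7 numbers parted by spaces: the closure, from 0 (fully open) to 1 (shut), then the shift along the tool's x, y, z in cm, then the turn, a rotation vector about the tool's x, y, z in rad. A call has 1 to 8 rows; each row is the pose to reach, as a shift and turn from the pose commanded when the call began, along the tool's axes at that moment; what a row does not reach only later rows make up. A row lasts 1/10 s, in which the tool goes at most 50 mm and 8.59 degrees, less where a joint would pass 70% of its speed; a pose out of reach is approached as far as the arm can. A call with a gripper value outside its range is refused whole. The fingers move at their own pace and stop on an object; "newtons" is the grip in N (left out, the last holds). Time passes only in rows, so rows that repeat a pose let the fingers close. It gives the time, the measured TCP pose, the force, the opening and the grip force at its end, in the units of the state.
- get_state(): the state, without advancing time (a new reading comes with each control period).
- snapshot(name): name is "scene" or "top" or "wrist"; returns the picture (384x512x3 uint8, red, green, blue); there is no depth.
- calibration(name): a dict with "fx", "fy", "cx", "cy" (pixels), "pose" (4x4, takes a point from camera to world coordinates). Camera axes: x right, y down, z forward; pixel columns grow to the right and rows downward; lengths in m; the calibration is good to about 2 mm. A picture is of the moment at which its call begins: read the wrist's pose just before it. calibration takes no time and is no camera call; for the wrist camera it gives the pose at the moment of the call.
- sign_off(): hands the job in; it is judged then, once.
The state is a dict: "clock": time; "joint_pos": joint angles; "qd": joint speeds; "joint_torque": joint torques, N m; "ee_pos": TCP position; "orientation": TCP orientation; "ft_force": force on the tool from outside, world axes, zero at the start; "moment": the same for the moment, N m; "finger_gap": opening from 0.0 (shut) to 1.0 (fully open); "grip_force": force on a finger pad.
Only numpy, scipy, OpenCV 4.12 (cv2) and the standard library are available. Lean on these libraries where they do the work, as an engineer would, in place of code of your own. Each camera call takes 0.05 s, during which the arm holds its last target. There are 200 camera calls.

## Task

First lift the roughed-out carving blank off the nest-box roof panel and set it down anywhere on the cutting mat. Then slide the front edge of the flashing strip under the wide middle shingle, square to it and centred on it, fully home against the batten hidden under the lap, without lifting the shingle or disturbing the knife, jar and brush. Finish while still holding the strip, pressing it firmly down flat on the roof deck: do not let go.

Things in the scene. Friction and masses are not known exactly. Their poses are not given: they have to be found in the camera images.
- roof: Nest-box roof panel lying flat, fixed on the bench. Origin: on the bench at mid width; x points up the roof, away from the robot (within 13 degrees), y left, z up. From the near side: bare deck, then a course of shingles nailed on a hidden batten: the wide middle one (to x = +10 mm), two narrow fixed ones beside it (only to x = +25), a short upper course behind, top 42 mm above the bench.
- deck: Bare plywood deck board of the roof panel (same origin and axes as the roof): x from -150 to +130 mm, y from -120 to +120 mm, top 18 mm above the bench.
- batten_foot (a point): Middle of the lower front edge of the batten, on the deck's top (x = +50 mm in the roof frame). The batten, 9 mm high, runs across the whole width behind this line and stops the strip; the open slot under the shingle in front of it is 40 mm deep and 9 mm high. Here the strip's front edge ends up when fully home.
- shingle (a joint): Wide middle shingle: lift angle in rad, 0 as it lies; it swings up very easily about its nailed upper end, 100 mm behind its free edge (0.01 rad lifts the free edge 1 mm). It falls back by itself.
- shingle_butt (a point): Middle of the lower arris of the middle shingle's free edge, 9 mm above the deck. The shingle is 150 mm wide, 8 mm thick, its top 35 mm above the bench.
- strip: Flashing strip of bright aluminium lying on the bench to one side, x away from the robot within 23 degrees: plate 130 (x) by 110 (y) by 4 mm, about 0.14 kg. Origin: centre of its underside. An upright rib runs across it at x = -35 mm (along all of y, 10 mm thick, top 40 mm above the underside): grip it from above, closing along x. The front edge, at x = +65, goes under the shingle.
- strip_edge (a point): Middle of the lower front edge of the strip (x = +65 mm in the strip's frame, at the underside).
- strip_rib (a point): Middle of the top of the strip's rib (x = -35 mm, 40 mm above the underside).
- blank: Carving blank, a roughed-out bird of pale wood, loose on the deck in front of the shingle: about 90 mm long (x), 36 mm wide (y), 45 mm high, 0.09 kg. Origin: on its underside; the solid middle block, 50 mm long, is centred at x = -5 mm and is gripped from above across y. Its x points up the roof within 30 degrees.
- mat: Dark cutting mat with a printed grid, fixed on the bench on the side opposite the strip: 200 mm (x) by 150 mm (y), 3 mm thick. Origin: centre of the underside.
- knife: Whittling knife lying on the bench, 190 mm long (along its x, blade to +x), wooden handle 22 mm thick; leave it alone. Origin on the bench at the ferrule.
- nail_jar: Glass jar with a metal lid, 52 mm across, 70 mm high; leave it alone. Origin: centre of its underside.
- brush: Flat brush lying on the bench across the x direction, beyond the jar, about 200 mm long; leave it alone. Origin: at its underside.
There are look-alikes about, which are no part of the job. Leave any green or turquoise look-alike of the blank alone.

How it is judged:
On the way, in this order (a step that is already met when the one before it is completed fails the run):
1. the carving blank is set down on the cutting mat and let go (x of blank in the frame of mat between -0.09 and 0.09 m and y of blank in the frame of mat between -0.065 and 0.065 m and contact force between blank and mat above 0.2 N and contact force between the fingers and blank below 0.1 N), for 0.2 s.
2. the strip's front edge has gone at least 10 mm under the middle shingle (x of strip_edge in the frame of roof above 0.02 m and y of strip_edge in the frame of roof between -0.03 and 0.03 m and z of strip_edge in the frame of roof below 0.026 m), for 0.1 s.
At the end, for the whole second after the job is handed in: Blank untouched on the mat. Strip held, its front edge within 8 mm of the batten, 15 mm of the shingle's centre line, 5 degrees of square, flat on the deck (2.5 mm, 2.3 degrees) and pressed on it with over 4 N; shingle down (under 0.03 rad) (all of step 1 and linear speed of blank below 0.02 m/s and x of strip_edge in the frame of roof above 0.042 m and y of strip_edge in the frame of roof between -0.015 and 0.015 m and z of strip_edge in the frame of roof between 0.014 and 0.0205 m and angle between the x axis of strip and the x axis of roof, either way round below 0.09 rad and angle between strip's own z axis and vertical below 0.04 rad and contact force between strip and deck above 4 N and contact force between the fingers and strip above 2 N and value of joint shingle below 0.03 rad and linear speed of strip below 0.01 m/s); the arm keeps its last pose, push and grip.
It fails at once if the shingle is lifted more than 6 mm at its free edge (0.06 rad) (value of joint shingle above 0.06 rad).
It fails at once if the knife, jar or brush is moved more than 40 mm (distance of any of knife, nail_jar, brush from where it was at the start of the episode above 0.04 m).
It also fails if it takes over 64 s, if anything falls off the work surface, if the arm or the gripper's body presses on something with over 40 N, if the wrist force passes 120 N, or if a joint passes its speed limit or range.

## Working session

There is one attempt and no reset: what is moved stays moved. The work goes in short steps, Python scripts to look and compute and a tool call to move; the robot and the scene stay as the last step left them, time stands still between calls to the robot, and variables do not carry over. Pictures are saved under pics/ and viewed, at most 10 in all, crops included, and the job is handed in when it is done.

Besides the shell and the picture viewer there is one more tool, called by a JSON object that holds its "op" and its "data". move_arm: Moves the arm, as the interface text tells. Its arguments: {"type":"object","properties":{"moves":{"type":"string"},"newtons":{"type":"number"}},"required":["moves"]}

```bash
mkdir -p pics; ls
python3 - <<'E'
from cell import *
import cv2,numpy as np
for n in("top","scene"):
    cv2.imwrite(f"pics/{n}0.png",snapshot(n)[...,::-1]); c=calibration(n); print(n,c["fx"],c["fy"],c["cx"],c["cy"],np.round(c["pose"],3).tolist())
s=get_state(); print(s)
E
```

```text
pics
top 359.15418291882014 359.15418291882014 252.2826941975091 182.35902672476666 [[0.017, -0.996, 0.088, 0.455], [-1.0, -0.017, -0.009, 0.0], [0.01, -0.088, -0.996, 1.168], [0.0, 0.0, 0.0, 1.0]]
scene 379.74903166373196 379.74903166373196 257.21373163056353 191.72215449697833 [[-0.148, 0.56, -0.815, 1.447], [0.989, 0.073, -0.129, 0.14], [-0.012, -0.825, -0.564, 0.687], [0.0, 0.0, 0.0, 1.0]]
{'clock': 0.1, 'joint_pos': array([ 1.07470702e+00,  3.81083059e-01,  1.29816384e+00, -5.85289865e-06,
        1.46357068e+00, -2.15306694e-01]), 'qd': array([-1.90191063e-03, -3.18437928e-04, -3.03953296e-03,  1.16084558e-03,
        1.31821987e-04, -4.24190527e-05]), 'joint_torque': array([ 4.55352827e-03, -4.38648283e+01, -2.24911094e+01,  7.15209148e-02,
        3.42991808e-02, -8.54776499e-05]), 'ee_pos': array([0.15239009, 0.52841263, 0.40423098]), 'orientation': array([ 1.39930245e-01,  9.90161174e-01, -5.75134939e-04, -2.10558472e-04]), 'ft_force': array([-0.17344236,  0.78255271,  0.37543819]), 'moment': array([-0.00676082, -0.0027843 ,  0.04437962]), 'grip_force': 0.0, 'finger_gap': 1.0014102090749049}
```

View pics/top0.png

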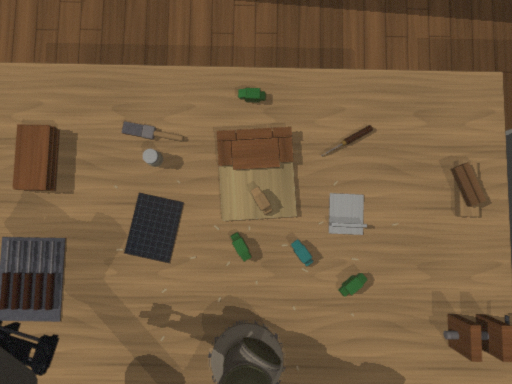

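View pics/scene0.png

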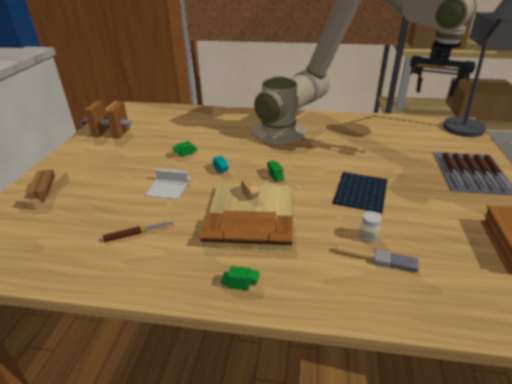

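The top view shows the pale blank at (260,198) on the deck. The shingles are at (255,150), the strip at (347,214) with its rib at (347,226), the mat at (154,228), the jar at (152,157), the brush at (150,131) and the knife at (347,140).

Look-alikes of the blank are green at (252,94), (241,246) and (353,284), and turquoise at (302,252). I choose the pale one at (260,198), and check it in a crop.

```bash
cat > h.py <<'E'
import numpy as np, cv2
from cell import *
from scipy.spatial.transform import Rotation as R
def ray(c,px,z):
    P=np.array(c["pose"]); px=np.atleast_2d(np.array(px,float))
    d=np.c_[(px[:,0]-c["cx"])/c["fx"],(px[:,1]-c["cy"])/c["fy"],np.ones(len(px))]@P[:3,:3].T
    return P[:3,3]+d*((z-P[2,3])/d[:,2])[:,None]
def proj(c,p):
    P=np.array(c["pose"]); q=(np.atleast_2d(p)-P[:3,3])@P[:3,:3]
    return np.c_[q[:,0]/q[:,2]*c["fx"]+c["cx"],q[:,1]/q[:,2]*c["fy"]+c["cy"]]
def big(mask):
    cs,_=cv2.findContours(mask.astype(np.uint8),cv2.RETR_EXTERNAL,cv2.CHAIN_APPROX_NONE)
    return sorted(cs,key=cv2.contourArea)[::-1]
E
python3 - <<'E'
from h import *
im=cv2.imread("pics/top0.png"); c=calibration("top")
a=cv2.resize(im[110:250,205:380],None,fx=4.5,fy=4.2,interpolation=cv2.INTER_CUBIC)
a=cv2.resize(im[115:245,205:375],None,fx=4.5,fy=4.5,interpolation=cv2.INTER_CUBIC)
cv2.imwrite("pics/crop1.png",a)
hsv=cv2.cvtColor(im,cv2.COLOR_BGR2HSV)
def rep(n,m,z,x0,y0,x1,y1):
    k=np.zeros(m.shape,bool);k[y0:y1,x0:x1]=1
    ct=big(m&k)[0]; r=cv2.minAreaRect(ct); print(n,r,np.round(ray(c,cv2.boxPoints(r),z),3).tolist(),np.round(ray(c,r[0],z),3))
rep("mat",hsv[...,2]<95,.003,115,185,195,270)
rep("strip",(hsv[...,1]<60)&(hsv[...,2]>110),.004,310,180,385,250)
print("blank", ray(c,[260,198],.05), ray(c,[[219,168],[295,163],[297,217],[223,221]],.018))
E
```

```text
mat ((153.6822967529297, 227.32374572753906), (47.14133834838867, 63.477447509765625), 13.495734214782715) [[0.326, 0.398, 0.003], [0.524, 0.359, 0.003], [0.49, 0.21, 0.003], [0.293, 0.251, 0.003]] [[0.407 0.305 0.003]]
strip ((347.5, 213.5), (41.0, 37.0), 90.0) [[0.527, -0.26, 0.004], [0.53, -0.381, 0.004], [0.397, -0.379, 0.004], [0.395, -0.26, 0.004]] [[ 0.462 -0.32   0.004]]
blank [[ 0.50533138 -0.03424582  0.05      ]] [[ 0.60120898  0.09836525  0.018     ]
 [ 0.6218877  -0.14678921  0.018     ]
 [ 0.44812929 -0.15424961  0.018     ]
 [ 0.43156791  0.08145378  0.018     ]]
```

View pics/crop1.png

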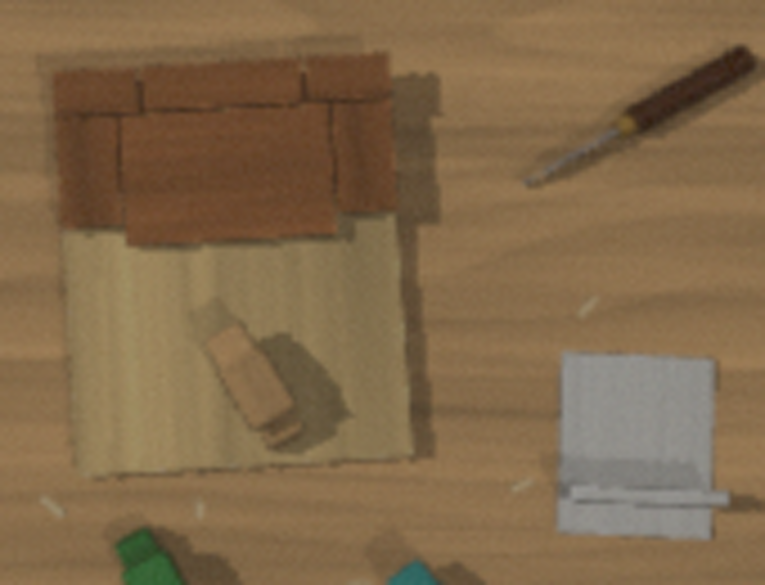

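The crop confirms the blank: a pale bird on the deck in front of the shingle, its block centre at crop (252,375), which is top (261,198). It points up and to the left, about 35°. The strip's rib is on its near side at crop (645,497).

```bash
cat >> h.py <<'E'
def to(pos,yaw=None,tilt=True):
    "shift (cm, tool axes) and turn to bring TCP to pos pointing down with tool y at angle yaw (deg, mod 180)"
    s=get_state(); M=R.from_quat(s["orientation"]); d=M.inv().apply(np.array(pos)-s["ee_pos"])*100
    if yaw is None: return d
    best=None
    for k in(0,180):
        a=np.radians(yaw+k); y=np.array([np.cos(a),np.sin(a),0]); z=np.array([0,0,-1.])
        T=R.from_matrix(np.c_[np.cross(y,z),y,z]); v=(M.inv()*T).as_rotvec()
        if best is None or np.linalg.norm(v)<np.linalg.norm(best): best=v
    print("clock",round(s["clock"],2),"shift",np.round(d,2),"turn",np.round(best,3),"n",np.linalg.norm(d)/5,np.linalg.norm(best)/.15, "j",np.round(s["joint_pos"],2))
E
python3 -c "
from h import *
to([.49,-.02,.36],123)
P=np.array(calibration('wrist')['pose']);M=R.from_quat(get_state()['orientation']).as_matrix()
print(np.round(M.T@(P[:3,3]-get_state()['ee_pos']),3),np.round(M.T@P[:3,:3],2))"
```

```text
clock 0.1 shift [-47.64 -43.33   4.46] turn [-0.001 -0.001 -0.857] n 12.910356176002836 5.711609732115614 j [ 1.07  0.38  1.3  -0.    1.46 -0.22]
[ 0.083 -0.001  0.021] [[ 0.   -0.95 -0.32]
 [ 1.    0.    0.  ]
 [-0.   -0.32  0.95]]
```

{"op": "move_arm", "data": {"moves": "0 -3.7 -3.4 0.4 0 0 -0.1;0 -7.4 -6.7 0.8 0 0 -0.2;0 -11 -10 1.2 0 0 -0.3;0 -14.7 -13.4 1.6 0 0 -0.4;0 -18.4 -16.7 2 0 0 -0.5;0 -22 -20 2.4 0 0 -0.6;0 -25.7 -23.4 2.8 0 0 -0.7;0 -29.4 -26.7 3.2 0 0 -0.8"}}

```text
clock: 0.9
ee_pos: [0.3599, 0.1911, 0.3728]
orientation: [-0.258, 0.966, 0.0, 0.0]
ft_force: [0.5, 0.4, -0.9]
finger_gap: 1.0
grip_force: 0.0
```

```bash
python3 -c "
from h import *
to([.49,-.02,.36],123)"
```

```text
clock 0.9 shift [ -0.78 -24.78   1.28] turn [ 0.     0.    -0.055] n 4.9656551906822495 0.36508149260644984 j [ 0.2   0.16  1.71  0.    1.27 -1.9 ]
```

{"op": "move_arm", "data": {"moves": "0 -0.2 -4.5 0.3 0 0 -0.055;0 -0.4 -9 0.6 0 0 -0.055;0 -0.6 -13.5 0.9 0 0 -0.055;0 -0.8 -18 1.2 0 0 -0.055;0 -0.8 -22.5 1.3 0 0 -0.055;0 -0.8 -24.8 1.3 0 0 -0.055;0 -0.8 -24.8 1.3 0 0 -0.055"}}

```text
clock: 1.6
ee_pos: [0.49, -0.021, 0.3594]
orientation: [-0.281, 0.96, 0.0, -0.0]
ft_force: [-0.2, 0.6, -0.5]
finger_gap: 0.997
grip_force: 0.0
```

Run:
```python
from h import *
import json
c=calibration("wrist");im=snapshot("wrist")[...,::-1]
cv2.imwrite("pics/w1.png",im);np.save("pics/w1.npy",c["pose"]);print(c["fx"],c["cx"],c["cy"])
```

```text
266.3336075023527 251.2085274196521 190.58524474984347
```

View pics/w1.png

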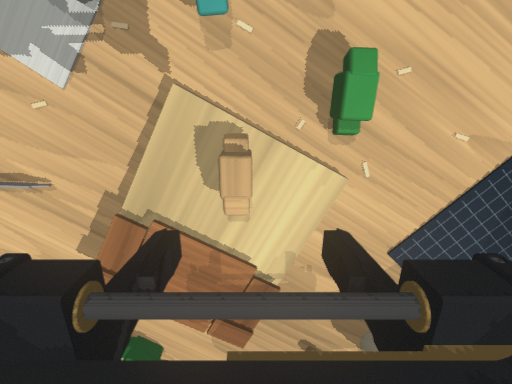

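The wrist view shows the blank's block at (221–252, 150–198), its axis nearly vertical in the picture, so the tool yaw is right. The deck's near corners are at (173,82) and (346,178), the mat is at right, and the green look-alike is at (358,92).

Run:
```python
from h import *
c=calibration("wrist")
c["pose"]=np.load("pics/w1.npy")
p=ray(c,[[221,150],[252,150],[252,198],[221,198]],.063);print(np.round(p,4),p.mean(0))
for e in([236,135],[236,220]): print(ray(c,e,.055)) 
im=cv2.imread("pics/w1.png");hsv=cv2.cvtColor(im,cv2.COLOR_BGR2HSV)
print(hsv[170,236],hsv[205,236],hsv[140,236],hsv[150,160],hsv[170,280])
d=ray(c,[[173,82],[346,178]],.018);print(d,np.degrees(np.arctan2(*(d[1]-d[0])[[1,0]]))-90)
m=p.mean(0)
to([m[0],m[1],.063+.147-.02],123); to([m[0],m[1],.36],123)
```

```text
[[ 0.4784 -0.0668  0.063 ]
 [ 0.461  -0.0397  0.063 ]
 [ 0.5057 -0.0111  0.063 ]
 [ 0.5241 -0.0398  0.063 ]] [ 0.49232151 -0.03936612  0.063     ]
[[ 0.45799017 -0.06158062  0.055     ]]
[[ 0.54133164 -0.01039434  0.055     ]]
[ 17 109 189] [ 18 109 219] [ 18 109 188] [ 21 101 195] [ 21  98 217]
[[ 0.45114606 -0.15044393  0.018     ]
 [ 0.43406208  0.08265191  0.018     ]] 4.191807521551155
clock 1.65 shift [ 0.8  -1.87 16.94] turn [ 0.001 -0.001 -0.006] n 3.4126384406263126 0.04050367888397173 j [-0.28  0.32  1.54  0.    1.29 -2.42]
clock 1.65 shift [ 0.81 -1.85 -0.06] turn [ 0.001 -0.001 -0.006] n 0.40350524071724647 0.04050367888397173 j [-0.28  0.32  1.54  0.    1.29 -2.42]
```

{"op": "move_arm", "data": {"moves": "0 0.8 -1.9 2 0 0 0;0 0.8 -1.9 6.5 0 0 0;0 0.8 -1.9 11 0 0 0;0 0.8 -1.9 15 0 0 0;0 0.8 -1.9 16.8 0 0 0;0 0.8 -1.9 16.8 0 0 0;0.5 0.8 -1.9 16.8 0 0 0;0.7 0.8 -1.9 16.8 0 0 0", "newtons": 20}}

```text
clock: 2.45
ee_pos: [0.4927, -0.0386, 0.1934]
orientation: [-0.282, 0.959, -0.001, 0.001]
ft_force: [0.0, -0.3, 0.1]
finger_gap: 0.846
grip_force: 0.0
```

{"op": "move_arm", "data": {"moves": "0.9 0 0 0 0 0 0;0.9 0 0 0 0 0 0;0.9 0 0 0 0 0 0;0.9 0 0 0 0 0 0;0.9 0 0 0 0 0 0"}}

```text
clock: 2.95
ee_pos: [0.4926, -0.0391, 0.1921]
orientation: [-0.282, 0.959, -0.0, 0.0]
ft_force: [-0.7, 0.4, 2.6]
finger_gap: 0.404
grip_force: 20.0
```

```bash
python3 -c "
from h import *
to([.41,.303,.295],123);to([.41,.303,.179],123)"
```

```text
clock 2.95 shift [-11.58  33.23 -10.3 ] turn [-0.     0.    -0.004] n 7.333203386548772 0.02687805302125883 j [-0.32  0.56  1.73 -0.    0.85 -2.46]
clock 2.95 shift [-11.57  33.24   1.3 ] turn [-0.     0.    -0.004] n 7.04345731234635 0.02687805302125883 j [-0.32  0.56  1.73 -0.    0.85 -2.46]
```

{"op": "move_arm", "data": {"moves": "0.9 0 0 -3 0 0 0;0.9 0 0 -6.5 0 0 0;0.9 0 0 -10 0 0 0;0.9 0 0 -10 0 0 0"}}

```text
clock: 3.35
ee_pos: [0.493, -0.0391, 0.2956]
orientation: [-0.282, 0.959, -0.002, 0.003]
ft_force: [0.5, 0.6, -1.8]
finger_gap: 0.406
grip_force: 20.0
```

{"op": "move_arm", "data": {"moves": "0.9 -1.5 4.2 0 0 0 0;0.9 -3 8.4 0 0 0 0;0.9 -4.5 12.6 0 0 0 0;0.9 -6 16.8 0 0 0 0;0.9 -7.5 21 0 0 0 0;0.9 -9 25.2 0 0 0 0;0.9 -10.5 29.4 0 0 0 0;0.9 -11.6 33.2 0 0 0 0"}}

```text
clock: 4.15
ee_pos: [0.4094, 0.3048, 0.2908]
orientation: [-0.282, 0.959, -0.0, -0.001]
ft_force: [1.0, -0.8, -1.3]
finger_gap: 0.409
grip_force: 20.0
```

```bash
python3 -c "
from h import *
to([.41,.303,.179],123)"
```

```text
clock 4.15 shift [ 0.03 -0.19 11.18] turn [ 0.    -0.002 -0.003] n 2.236765426032808 0.025441364467647047 j [ 0.41  0.43  1.58  0.    1.13 -1.74]
```

{"op": "move_arm", "data": {"moves": "0.9 0 0 4 0 0 0;0.9 0 0 8 0 0 0;0.9 0 0 10.5 0 0 0;0.9 0 0 11 0 0 0;0.9 0 0 11.2 0 0 0;0.9 0 0 11.2 0 0 0"}}

```text
clock: 4.75
ee_pos: [0.4106, 0.3029, 0.1806]
orientation: [-0.282, 0.959, 0.0, 0.001]
ft_force: [-0.9, 0.1, -1.1]
finger_gap: 0.405
grip_force: 20.0
```

{"op": "move_arm", "data": {"moves": "0.9 0 0 0.2 0 0 0;0.9 0 0 0.4 0 0 0;0.9 0 0 0.4 0 0 0;0.9 0 0 0.4 0 0 0"}}

```text
clock: 5.15
ee_pos: [0.4105, 0.303, 0.177]
orientation: [-0.282, 0.959, 0.0, 0.001]
ft_force: [-0.3, -0.3, 4.1]
finger_gap: 0.409
grip_force: 20.0
```

Contact is felt at 4 N, so I release and retreat.

{"op": "move_arm", "data": {"moves": "0.5 0 0 -0.1 0 0 0;0.3 0 0 -0.1 0 0 0;0 0 0 -0.1 0 0 0;0 0 0 -0.1 0 0 0;0 0 0 -0.1 0 0 0;0 0 0 -4 0 0 0;0 0 0 -9 0 0 0;0 0 0 -14 0 0 0"}}

```text
clock: 5.95
ee_pos: [0.4101, 0.3028, 0.3174]
orientation: [-0.282, 0.959, -0.0, -0.001]
ft_force: [0.5, 0.5, 0.8]
finger_gap: 0.997
grip_force: 0.0
```

Run:
```python
from h import *
im=snapshot("top")[...,::-1]
c=calibration("wrist");wi=snapshot("wrist")[...,::-1]
cv2.imwrite("pics/top1.png",im)
cv2.imwrite("pics/pair.png",np.hstack([cv2.resize(im[105:260,115:385],(440,253),interpolation=cv2.INTER_CUBIC),cv2.resize(wi,(338,253))]))
# roof, from top0 (unobstructed): middle shingle butt corners, deck edge
t=calibration("top"); f=lambda u,v:[205+u/4.5-.5+.5/4.5,115+v/4.5-.5+.5/4.5]
for n,z,pp in(("deck near",.018,[(85,477),(412,458)]),("butt top",.035,[(127,246),(337,236)]),("upper course far",.042,[(53,72),(388,53)]),("strip far",.004,[(562,354),(715,358)]),("strip near",.004,[(557,531),(712,539)]),("rib top",.04,[(568,491),(728,497)])):
    q=ray(t,[f(*p) for p in pp],z); d=q[1]-q[0]; print(n,np.round(q,4).tolist(),q.mean(0).round(4),np.linalg.norm(d),"yaw",np.degrees(np.arctan2(d[1],d[0]))+90)
to([.43,-.32,.30],180)
```

```text
deck near [[0.4328, 0.0799, 0.018], [0.45, -0.1516, 0.018]] [ 0.4414 -0.0358  0.018 ] 0.2321064702615019 yaw 4.250471727204555
butt top [[0.5958, 0.0529, 0.035], [0.6055, -0.0953, 0.035]] [ 0.6006 -0.0212  0.035 ] 0.14856632251337323 yaw 3.769901090157461
upper course far [[0.718, 0.1076, 0.042], [0.7362, -0.1297, 0.042]] [ 0.7271 -0.011   0.042 ] 0.23795377961974026 yaw 4.391282151060153
strip far [[0.5266, -0.2615, 0.004], [0.5256, -0.3724, 0.004]] [ 0.5261 -0.317   0.004 ] 0.11090425203870215 yaw -0.5134297471236522
strip near [[0.3996, -0.2577, 0.004], [0.3958, -0.3689, 0.004]] [ 0.3977 -0.3133  0.004 ] 0.11131102022307157 yaw -2.00610157607953
rib top [[0.4291, -0.2574, 0.04], [0.4267, -0.369, 0.04]] [ 0.4279 -0.3132  0.04  ] 0.11157686225748989 yaw -1.1966056925909925
clock 6.05 shift [ 32.16 -53.43   1.91] turn [-0.007  0.009 -0.998] n 12.478542880295674 6.656918836959384 j [ 0.4   0.39  1.54  0.    1.2  -1.74]
```

View pics/pair.png

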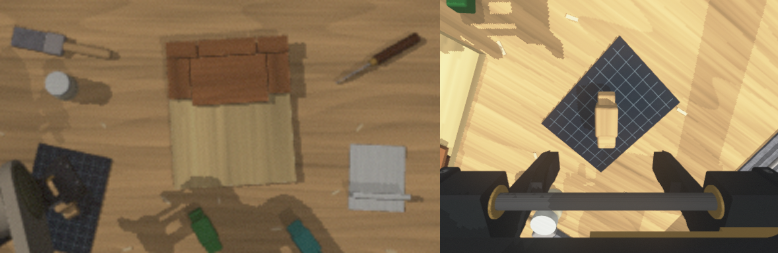

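The blank stands alone near the middle of the mat (right half, blank (606,120), mat centre about (612,105)). Next is the strip. The last joint's range forces the turn the other way, +2.16 rad.

{"op": "move_arm", "data": {"moves": "0 2 -3.3 0 0 0 0.14;0 4 -6.6 0 0 0 0.28;0 6 -10 0 0 0 0.42;0 8 -13.3 0 0 0 0.56;0 10 -16.6 0 0 0 0.7;0 12 -20 0 0 0 0.84;0 14 -23.3 0 0 0 0.98;0 16 -26.6 0 0 0 1.12"}}

```text
clock: 6.85
ee_pos: [0.4195, -0.0089, 0.3155]
orientation: [0.273, 0.962, 0.0, -0.0]
ft_force: [0.8, 1.0, 0.0]
finger_gap: 1.0
grip_force: 0.0
```

```bash
python3 -c "
from h import *
to([.43,-.31,.32],-1.2)"
```

```text
clock 6.85 shift [-16.73 -25.06  -0.46] turn [-0.000e+00 -1.000e-03  1.038e+00] n 6.0263213876669 6.919395227345828 j [-0.31  0.26  1.78  0.    1.1  -1.32]
```

{"op": "move_arm", "data": {"moves": "0 -2.4 -3.6 0 0 0 0.14;0 -4.8 -7.2 0 0 0 0.28;0 -7.2 -10.8 0 0 0 0.42;0 -9.6 -14.4 0 0 0 0.56;0 -12 -18 0 0 0 0.7;0 -14.4 -21.6 0 0 0 0.84;0 -16.7 -25 0 0 0 0.98;0 -16.7 -25 0 0 0 1.04"}}

```text
clock: 7.65
ee_pos: [0.4318, -0.312, 0.3148]
orientation: [0.716, 0.698, -0.0, 0.0]
ft_force: [-0.1, 0.4, 0.6]
finger_gap: 1.001
grip_force: 0.0
```

Run:
```python
from h import *
c=calibration("wrist");im=snapshot("wrist")[...,::-1]
cv2.imwrite("pics/w2.png",im);np.save("pics/w2.npy",c["pose"]);to([.428,-.313,.174],-1.2)
```

```text
clock 7.7 shift [-0.33 -0.36 14.08] turn [-0.001 -0.001 -0.005] n 2.816994215894481 0.03368481595798634 j [-0.85  0.43  1.49 -0.    1.22 -0.82]
```

View pics/w2.png

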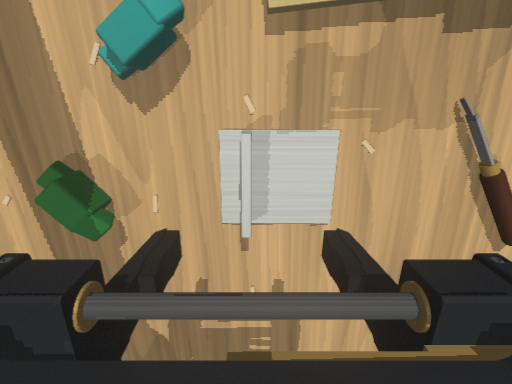

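The wrist view shows the strip with plate corners (220,130), (339,130), (331,223) and (222,223). The rib top runs from (246,133) to (246,237). It is clear of the turquoise and green look-alikes.

Run:
```python
from h import *
c=calibration("wrist");c["pose"]=np.load("pics/w2.npy")
q=ray(c,[[219.5,130],[339.5,130],[331.5,223.5],[221.5,223.5]],.004);print(q.round(4).tolist(),q.mean(0))
r=ray(c,[[246.2,133],[245.8,237]],.04);print(r.round(4).tolist(),r.mean(0))
ang=lambda d:np.degrees(np.arctan2(d[1],d[0]))
print(ang(q[1]-q[0]),ang(q[2]-q[3]),ang(r[1]-r[0])+90,ang(q[3]-q[0])+90,ang(q[2]-q[1])+90)
to([r.mean(0)[0],r.mean(0)[1],.174],-1.3)
```

```text
[[0.4007, -0.2581, 0.004], [0.5285, -0.2613, 0.004], [0.5278, -0.3712, 0.004], [0.3961, -0.3678, 0.004]] [ 0.46325765 -0.31460345  0.004     ]
[[0.4297, -0.2578, 0.04], [0.4259, -0.367, 0.04]] [ 0.42781391 -0.3124179   0.04      ]
-1.4574077037815325 -1.4754919164217695 -2.023513448983394 -2.4000010813913804 -0.33271374678643895
clock 7.7 shift [-0.27 -0.38 14.08] turn [-0.001 -0.001 -0.003] n 2.8168658031146365 0.02238190902177582 j [-0.85  0.43  1.49 -0.    1.22 -0.82]
```

{"op": "move_arm", "data": {"moves": "0 -0.2 -0.4 4 0 0 0;0 -0.2 -0.4 8 0 0 0;0 -0.2 -0.4 12 0 0 0;0 -0.2 -0.4 13.6 0 0 0;0 -0.2 -0.4 14 0 0 0;0.5 -0.2 -0.4 14 0 0 0;0.8 -0.2 -0.4 14 0 0 0;1 -0.2 -0.4 14 0 0 0", "newtons": 20}}

```text
clock: 8.5
ee_pos: [0.4283, -0.3097, 0.1771]
orientation: [0.713, 0.701, -0.0, 0.001]
ft_force: [0.4, 0.7, 0.1]
finger_gap: 0.751
grip_force: 0.0
```

{"op": "move_arm", "data": {"moves": "1 0 0 0 0 0 0;1 0 0 0 0 0 0;1 0 0 0 0 0 0;1 0 0 0 0 0 0;1 0 0 0 0 0 0;1 0 0 0 0 0 0", "newtons": 50}}

```text
clock: 9.1
ee_pos: [0.4281, -0.3097, 0.176]
orientation: [0.713, 0.701, -0.0, 0.0]
ft_force: [0.4, 0.0, -0.2]
finger_gap: 0.204
grip_force: 0.0
```

{"op": "move_arm", "data": {"moves": "1 0 0 0 0 0 0;1 0 0 0 0 0 0;1 0 0 0 0 0 0"}}

```text
clock: 9.4
ee_pos: [0.4281, -0.3097, 0.176]
orientation: [0.713, 0.701, -0.0, -0.0]
ft_force: [-0.6, 0.2, -0.1]
finger_gap: 0.108
grip_force: 50.0
```

```bash
python3 -c "
from h import *
to([.471,-.029,.256],4.2)"
```

```text
clock 9.4 shift [28.14  3.81 -8.  ] turn [-0.   -0.   -0.09] n 5.90021010033989 0.6028657023548104 j [-0.85  0.63  1.65 -0.    0.87 -0.83]
```

{"op": "move_arm", "data": {"moves": "1 0 0 -3 0 0 0;1 0 0 -6 0 0 0;1 3.5 0.5 -8 0 0 -0.02;1 8 1.1 -8 0 0 -0.03;1 12.5 1.7 -8 0 0 -0.05;1 17 2.3 -8 0 0 -0.06;1 21 2.9 -8 0 0 -0.07;1 24.5 3.4 -8 0 0 -0.08"}}

```text
clock: 10.2
ee_pos: [0.4662, -0.0633, 0.256]
orientation: [0.684, 0.729, 0.0, -0.0]
ft_force: [0.7, -0.5, -1.4]
finger_gap: 0.11
grip_force: 50.0
```

{"op": "move_arm", "data": {"moves": "1 2 0.2 0 0 0 0;1 3.6 0.4 0 0 0 -0.01;1 3.6 0.4 0 0 0 -0.01;1 3.6 0.4 0 0 0 -0.01"}}

```text
clock: 10.6
ee_pos: [0.468, -0.0293, 0.256]
orientation: [0.681, 0.733, -0.0, 0.0]
ft_force: [-0.5, 0.4, -1.2]
finger_gap: 0.109
grip_force: 50.0
```

Run:
```python
from h import *
to([.471,-.029,.256],4.2)
c=calibration("wrist");im=snapshot("wrist")[...,::-1]
cv2.imwrite("pics/w3.png",im);np.save("pics/w3.npy",c["pose"])
t=snapshot("top")[...,::-1];cv2.imwrite("pics/top2.png",t)
cv2.imwrite("pics/w3v.png",np.hstack([im,np.vstack([cv2.resize(t[110:240,200:310],None,fx=2.6,fy=2.6,interpolation=cv2.INTER_CUBIC),np.zeros((384-338,286,3),np.uint8)])]))
```

```text
clock 10.6 shift [ 0.01  0.3  -0.  ] turn [-0.  0. -0.] n 0.05931470939547775 0.0011458889035186055 j [-0.32  0.42  1.74 -0.    0.98 -0.39]
```

View pics/w3v.png

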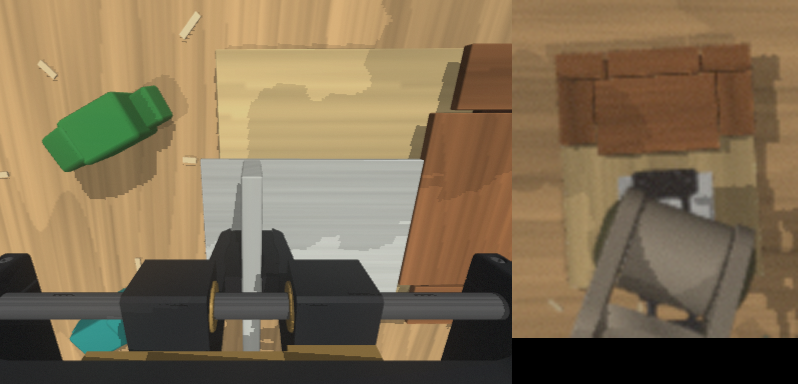

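The wrist view shows the strip with front left corner (423,160) and rear left corner (202,160). The middle shingle's left butt corner is at (430,113) and its right one near (406,285). The deck's left edge runs from (217,50) to (465,46).

Run:
```python
from h import *
c=calibration("wrist");c["pose"]=np.load("pics/w3.npy")
ang=lambda d:np.degrees(np.arctan2(d[1],d[0]))
s=ray(c,[[202,160],[423,160],[399,290]],.084);print("strip",s.round(4).tolist(),np.linalg.norm(s[1]-s[0]),ang(s[1]-s[0]),ang(s[2]-s[1])+90)
b=ray(c,[[430,113],[406,284]],.035);print("butt",b.round(4).tolist(),np.linalg.norm(b[1]-b[0]),ang(b[1]-b[0])+90,b.mean(0))
d=ray(c,[[217,50],[465,47]],.018);print("deck",d.round(4).tolist(),ang(d[1]-d[0]))
a=np.radians(4.2);ex=np.array([np.cos(a),np.sin(a)]);ey=np.array([-ex[1],ex[0]])
o=d[0][:2]+.15*ex-.12*ey;print("origin from deck corner",o); print("from butt corner",b[0][:2]-.010*ex-.075*ey)
print("strip edge mid in roof(.591,-.023):",[((s[1][:2]-.055*ey)-[.591,-.023])@e for e in(ex,ey)], "expected from tool",[([.468,-.0293]-.003*ey+.1*ex-[.591,-.023])@e for e in(ex,ey)])
```

```text
strip [[0.4372, 0.0193, 0.084], [0.5638, 0.0287, 0.084], [0.5727, -0.0613, 0.084]] 0.1269465218955278 4.2173530844045315 5.706373507931573
butt [[0.592, 0.0546, 0.035], [0.6132, -0.0919, 0.035]] 0.14799207951203222 8.224597795571924 [ 0.60260284 -0.01863477  0.035     ]
deck [[0.4356, 0.0865, 0.018], [0.6151, 0.1017, 0.018]] 4.856012259820394
origin from deck corner [ 0.59400288 -0.02221575]
from butt corner [ 0.58753714 -0.02093076]
strip edge mid in roof(.591,-.023): [np.float64(-0.0233797595299264), np.float64(-0.0014916717598868199)] expected from tool [np.float64(-0.023131081340512408), np.float64(-0.0002747829598153888)]
```

{"op": "move_arm", "data": {"moves": "1 0.2 0 2 0 0 0;1 0.2 0 4 0 0 0;1 0.2 0 5.4 0 0 0;1 0.2 0 5.9 0 0 0;1 0.2 0 5.9 0 0 0;1 0.2 0 5.9 0 0 0"}}

```text
clock: 11.3
ee_pos: [0.4681, -0.0275, 0.1975]
orientation: [0.681, 0.732, 0.0, 0.0]
ft_force: [0.3, 0.2, -1.0]
finger_gap: 0.111
grip_force: 50.0
```

{"op": "move_arm", "data": {"moves": "1 0 0 0.1 0 0 0;1 0 0 0.2 0 0 0;1 0 0 0.3 0 0 0;1 0 0 0.3 0 0 0;1 0 0 0.3 0 0 0"}}

```text
clock: 11.8
ee_pos: [0.4679, -0.0271, 0.194]
orientation: [0.681, 0.732, 0.0, 0.0]
ft_force: [-0.4, -1.0, -0.7]
finger_gap: 0.112
grip_force: 50.0
```

{"op": "move_arm", "data": {"moves": "1 0 0 0.1 0 0 0;1 0 0 0.1 0 0 0;1 0 0 0.1 0 0 0"}}

```text
clock: 12.1
ee_pos: [0.4678, -0.0271, 0.1939]
orientation: [0.681, 0.732, 0.0, 0.0]
ft_force: [-2.9, 0.1, 12.6]
finger_gap: 0.107
grip_force: 50.0
```

{"op": "move_arm", "data": {"moves": "1 0 0 -0.25 0 0 0;1 0 0 -0.25 0 0 0;1 0 0.8 -0.25 0 0 0;1 0 1.6 -0.25 0 0 0;1 0 2.4 -0.25 0 0 0;1 0 3 -0.25 0 0 0;1 0 3.4 -0.25 0 0 0;1 0 3.4 -0.25 0 0 0"}}

```text
clock: 12.9
ee_pos: [0.5022, -0.0246, 0.1954]
orientation: [0.681, 0.732, 0.0, 0.0]
ft_force: [-0.7, -0.8, -1.2]
finger_gap: 0.111
grip_force: 50.0
```

Run:
```python
from h import *
c=calibration("wrist");im=snapshot("wrist")[...,::-1]
cv2.imwrite("pics/w4.png",im);np.save("pics/w4.npy",c["pose"])
```

```text
(no output)
```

View pics/w4.png

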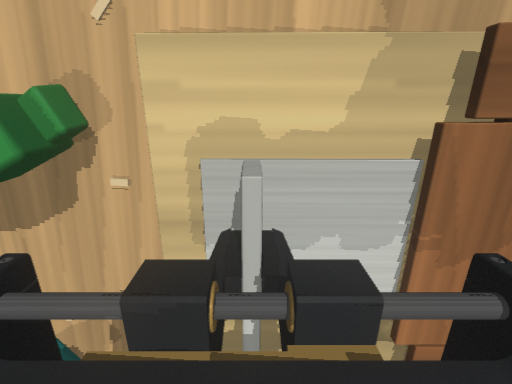

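The view shows the strip flat on the deck, with its left edge (row 160) parallel to the deck's left edge (row 34). Its front corner (418,160) is just short of the shingle's butt, whose left corner is at (434,123). I check centring and run-in.

Run:
```python
from h import *
c=calibration("wrist");c["pose"]=np.load("pics/w4.npy")
ang=lambda d:np.degrees(np.arctan2(d[1],d[0]))
s=ray(c,[[201,160],[418,160],[396,290]],.0225);d=ray(c,[[138,35],[470,33]],.018);b=ray(c,[[434,123]],.035)[0]
print(s.round(4),ang(s[1]-s[0]),ang(s[2]-s[1])+90,d,ang(d[1]-d[0]))
a=np.radians(4.3);ex=np.array([np.cos(a),np.sin(a)]);ey=np.array([-ex[1],ex[0]])
print("lateral deck-strip",(d[0]-s[0])[:2]@ey,(d[1]-s[1])[:2]@ey,"shingle-strip lateral (want .020)",(b-s[1])[:2]@ey,"edge to butt",(b-s[1])[:2]@ex,"edge to deck near corner (x+.15)",(s[1]-d[0])[:2]@ex)
to([.5022,-.0246,.1954],4.3)
```

```text
[[ 0.4707  0.0238  0.0225]
 [ 0.5957  0.033   0.0225]
 [ 0.6056 -0.0575  0.0225]] 4.203779098915783 6.213643490333368 [[0.43663331 0.08596606 0.018     ]
 [0.60716465 0.09948678 0.018     ]] 4.533259665642776
lateral deck-strip 0.06458292815862997 0.06548999589552736 shingle-strip lateral (want .020) 0.02178985256262365 edge to butt -0.003664789557494989 edge to deck near corner (x+.15) 0.15469256399512804
clock 12.95 shift [-0.    0.03 -0.01] turn [-0.    -0.    -0.002] n 0.0069359774887822485 0.013567557194300877 j [-0.28  0.56  1.71 -0.    0.87 -0.36]
```

{"op": "move_arm", "data": {"moves": "1 0 0.5 0 0 0 -0.003;1 0 1 0 0 0 -0.003;1 0 1.5 0 0 0 -0.003;1 0 2 0 0 0 -0.003;1 0 2.5 0 0 0 -0.003;1 0 2.8 0 0 0 -0.003;1 0 3 0 0 0 -0.003;1 0 3 0 0 0 -0.003"}}

```text
clock: 13.75
ee_pos: [0.5319, -0.0225, 0.1955]
orientation: [0.68, 0.733, 0.0, 0.0]
ft_force: [-0.5, -0.3, -1.0]
finger_gap: 0.109
grip_force: 50.0
```

{"op": "move_arm", "data": {"moves": "1 0 0.15 0 0 0 0;1 0 0.3 0 0 0 0;1 0 0.45 0 0 0 0;1 0 0.6 0 0 0 0;1 0 0.6 0 0 0 0"}}

```text
clock: 14.25
ee_pos: [0.5378, -0.022, 0.1955]
orientation: [0.68, 0.733, 0.0, 0.0]
ft_force: [-0.1, -1.0, -0.8]
finger_gap: 0.107
grip_force: 50.0
```

{"op": "move_arm", "data": {"moves": "1 0 0.1 0 0 0 0;1 0 0.2 0 0 0 0;1 0 0.3 0 0 0 0;1 0 0.3 0 0 0 0"}}

```text
clock: 14.65
ee_pos: [0.5408, -0.0218, 0.1955]
orientation: [0.68, 0.733, 0.0, 0.0]
ft_force: [1.6, -0.7, -0.5]
finger_gap: 0.103
grip_force: 50.0
```

{"op": "move_arm", "data": {"moves": "1 0 0.1 0 0 0 0;1 0 0.2 0 0 0 0;1 0 0.2 0 0 0 0"}}

```text
clock: 14.95
ee_pos: [0.5419, -0.0217, 0.1952]
orientation: [0.68, 0.734, -0.001, -0.001]
ft_force: [-5.9, -1.4, 0.4]
finger_gap: 0.113
grip_force: 50.0
```

Contact with the batten at −5.9 N, where expected. I ease back slightly and press down.

{"op": "move_arm", "data": {"moves": "1 0 -0.15 0 0 0 0;1 0 -0.15 0.1 0 0 0;1 0 -0.15 0.2 0 0 0;1 0 -0.15 0.25 0 0 0;1 0 -0.15 0.25 0 0 0;1 0 -0.15 0.25 0 0 0;1 0 -0.15 0.25 0 0 0"}}

```text
clock: 15.65
ee_pos: [0.5411, -0.0217, 0.1939]
orientation: [0.68, 0.733, 0.0, 0.0]
ft_force: [-5.3, -0.4, 10.2]
finger_gap: 0.108
grip_force: 50.0
```

Run:
```python
from h import *
w=snapshot("wrist")[...,::-1];s=snapshot("scene")[...,::-1];t=snapshot("top")[...,::-1]
R2=lambda a:cv2.resize(a,(395,280),interpolation=cv2.INTER_CUBIC)
cv2.imwrite("pics/fin.png",np.vstack([np.hstack([R2(w),R2(s[150:260,180:335])]),np.hstack([R2(s[150:290,320:500]),R2(t[100:270,115:380])])]))
x=get_state();print(x["ft_force"],x["ee_pos"],x["orientation"],x["clock"])
```

```text
[-4.28684946 -0.51065414  9.62122862] [ 0.54112548 -0.02170095  0.19394086] [6.79700948e-01 7.33489265e-01 7.45237421e-05 3.37279160e-04] 15.8
```

View pics/fin.png

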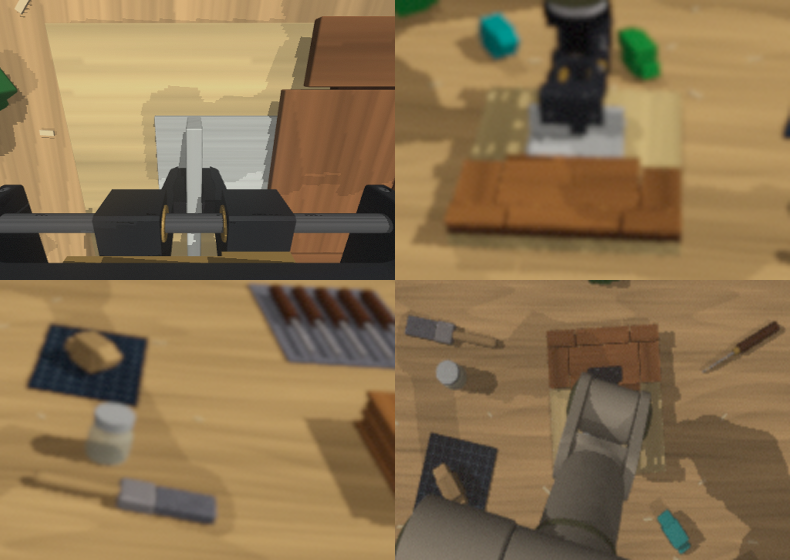

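The final views show the strip's front edge hidden under the shingle, which lies flat, with the strip square and centred. The blank is on the mat, and the knife, jar and brush are untouched.

```bash
python3 -c "
from cell import *
print(sign_off())"
```

```text
the job is handed in; nothing more can be done
None
```

I handed the job in at about 16 s: the blank is on the mat, and the strip is home against the batten, square and centred, still held and pressed down with about 10 N; the hand-in returned no verdict.

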